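# Put the small pot on the cooking plate and switch the plate on

### The arm

A 6-joint arm with a two-finger parallel gripper is mounted at the origin on a cart in front of the work surface, level with it; the furniture and walls round the work are solid. World frame = base frame: x ahead of the robot, y to its left, z up, the work surface at z = 0. Lengths are in m, angles in rad, forces in N, time in s.
With the tool pointing down it reaches from about 0.3 to 0.875 m from the base axis. Payload 6.4 kg.
Tool frame: the origin (TCP) lies at the centre of the arm's flange, where the gripper is bolted on; the fingertips stand 173 mm ahead of it and the grasp point (between the pads) lies 155 mm ahead of it; z points along the fingers, x is the direction in which the jaws open and shut, and the axes are right-handed (so a half turn about z gives the same grasp; the last joint's range is limited). The gripper opens to 85 mm and grips with 20 to 120 N. Pads are 22 mm wide; open, the fingers measure 114 mm over their backs; the gripper's body (76 mm by 85 mm) begins 54 mm behind the grasp point. The pads swing forward as they close: fully open they stand 13 mm farther back than shut.
Start: joints at [-1.483, 0.181, 1.607, -0, 1.354, -0.206], TCP at [0.167, -0.55, 0.405] pointing down, gripper open.
Joint ranges: [-2.99, 2.99], [-0.89, 2.07], [0.3, 2.58], [-1.14, 4.28], [0, 2.63], [-3.12, 3.12]. Speed limits (rad/s): [2.57, 2.57, 3.01, 3.14, 3.14, 3.14].

### API

Orientations are given as a unit quaternion [w, x, y, z].
In Python, from bench import ctrl gives the robot as it stands. The module is installed in compiled form; this text tells all that it offers.
- The arm moves only by the tool move_arm, never from a script. Its argument "moves" is a list of rows, each an object of numbers: "gripper": the opening in per cent of the stroke, from 0 (shut) to 100 (fully open); "x", "y", "z": the shift along the tool's x, y, z in cm; "roll": the turn about the tool's z in degrees. In form: [{"gripper": .., "x": .., "y": .., "z": .., "roll": ..}, ...]. A call has 1 to 5 rows; each row shifts and turns the commanded pose from where the row before left it, along the tool's axes as they then stand; what a row does not reach is not made up. A row lasts 1/8 s, in which the tool goes at most 62.5 mm and 10.7 degrees, less where a joint would pass 70% of its speed; a pose out of reach is approached as far as the arm can. A call is refused whole if a number of a shift passes 6.25 or a number of a turn 10.7, either way. A call with a gripper value outside its range is refused whole. The fingers move at their own pace and stop on an object; the grip force is fixed at half the most. Time passes only in rows, so rows that do not move let the fingers close. It gives the time, the measured TCP pose, the force and the opening at its end, in the units of the state.
- ctrl.get_obs(): the state, without advancing time (a new reading comes with each control period).
- ctrl.camera(name): name is "side" or "top" or "wrist"; returns a dict with "img" (384x512x3 uint8, red, green, blue), "fx", "fy", "cx", "cy" (pixels), "D" ([k1, k2, p1, p2, k3] as OpenCV has them; the pictures are not rectified), "world_from_camera" (4x4, takes a point from camera to world coordinates); the wrist camera has in their place "tool_from_camera" (4x4, takes a point from camera to tool coordinates, whose origin is the TCP and whose axes are the tool frame's). Camera axes: x right, y up, looking along -z (the intrinsics and any distortion apply to the point x, -y, -z); pixel columns grow to the right and rows downward; lengths in m; the calibration is good to about 2 mm. A picture is of the moment at which its call begins: read the wrist's pose just before it. There is no depth.
- ctrl.hand_in(): hands the job in, once; it reports no verdict.
The state is a dict: "time_s": time; "q": joint angles; "dq": joint speeds; "joint_efforts": joint torques, N m; "eef_pos": TCP position; "eef_rot": TCP orientation; "wrist_force": force on the tool from outside, world axes, zero at the start; "torque": the same for the moment, N m; "opening": opening from 0.0 (shut) to 1.0 (fully open).
Only numpy, scipy, OpenCV 4.12 (cv2) and the standard library are available. Lean on these libraries where they do the work, as an engineer would, in place of code of your own. Each camera call takes 0.05 s, during which the arm holds its last target. There are 200 camera calls.

### The job

Lift the small pot out of the frying pan it is nested in, leaving the frying pan where it stands, and set the pot down (do not drop it) upright in the middle of the round ring of the cooking plate. Only once you have let go of the pot, turn the plate's bar-shaped switch clockwise until it clicks over into its second rest position, and let go. Do not disturb the mug or the salt shaker.

Things in the scene. Friction and masses are not known exactly. Their poses are not given: they have to be found in the camera images.
- pot: Small round aluminium pot, open on top: 124 mm outside diameter, upright walls 8 mm thick, 65 mm tall, 0.3 to 0.6 kg. Origin: centre of its underside, z up. Loop handles along its own +x and -x reach 90 mm from the centre, 48 to 58 mm up. Pinch the wall from above on its +y or -y side (mid-wall 58 mm from the centre, fingertips up to 30 mm below the rim). Starts standing loosely in the frying pan.
- skillet: Dark steel frying pan standing on the worktop, 180 mm rim diameter, 30 mm high, floor 4 mm thick, about 0.9 kg. Origin: centre of its underside, z up. Its black handle runs along its own +x to 215 mm from the centre, its top up to 55 mm high.
- hotplate: White portable cooking plate fixed on the worktop, 164 mm (its own x) by 270 mm (its own y), top of the housing 40 mm high. Origin: centre of its underside. The round dark ring lies on its +y part, the switch on its -y part. It may stand to the left or to the right of the frying pan.
- hotplate_ring (a point): Centre of the top face of the cooking plate's round dark ring (144 mm diameter, top face 50 mm above the worktop, level); axes those of the cooking plate.
- switch_grip (a point): Point on the switch's upright axis, 68 mm above the worktop: centre of the grip. The switch is a black upright bar 60 mm long, 16 mm thick, top 82 mm above the worktop, on a round foot 62 mm across with its top at 45 mm. The point turns with it: x along the bar, toward the end with a white line; y across it (grip there); z up.
- switch (a joint): Angle of the switch in rad, growing clockwise seen from above. It rests at 0 (off, bar along the plate's own x) and at 1.2 (on). Between them a spring detent resists with up to about 0.15 N m; before 0.6 it springs back to off, past 0.6 it snaps over to on. Stop at 1.25.
- mug_tea: White mug of tea on the worktop to the right, 78 mm diameter, 97 mm tall; bystander. Origin: underside.
- salt_shaker: Salt shaker standing behind the work, 44 mm diameter, 90 mm tall; bystander. Origin: centre of the underside.

How it is judged:
On the way, in this order (a step that is already met when the one before it is completed fails the run):
1. the pot is lifted clear of the frying pan, with the switch still off (z of pot in the frame of skillet above 0.035 m and contact force between pot and skillet below 0.1 N and value of joint switch below 0.3 rad), for 0.1 s.
2. the pot stands in the middle of the ring, let go, with the switch still off (horizontal distance between pot and hotplate_ring below 0.015 m and z of pot in the frame of hotplate_ring between -0.005 and 0.005 m and angle between pot's own z axis and vertical below 0.06 rad and contact force between the fingers and pot below 0.1 N and linear speed of pot below 0.02 m/s and value of joint switch below 0.3 rad), for 0.2 s.
3. the switch has clicked over to its second rest position (value of joint switch above 1.1 rad), for 0.2 s.
At the end, for the whole second after the job is handed in: The pot stands upright and still on the ring, its centre within 15 mm of the ring's centre, its underside level with the ring's top within 5 mm; the switch rests still past 1.1 rad; the frying pan stands flat on the worktop within 30 mm of where it was (horizontal distance between pot and hotplate_ring below 0.015 m and z of pot in the frame of hotplate_ring between -0.005 and 0.005 m and angle between each of pot, skillet's own z axis and vertical below 0.06 rad and linear speed of pot below 0.02 m/s and value of joint switch above 1.1 rad and velocity of joint switch between -0.05 and 0.05 rad/s and distance of skillet from where it was at the start of the episode below 0.03 m and height (world z) of skillet below 0.006 m); the robot touches nothing.
It fails at once if the pot is dropped on the cooking plate (faster than 0.5 m/s close above the ring) (horizontal distance between pot and hotplate_ring below 0.06 m and z of pot in the frame of hotplate_ring below 0.03 m and linear speed of pot above 0.5 m/s).
It fails at once if the pot is tipped over (angle between pot's own z axis and vertical above 0.6 rad).
It fails at once if the mug is moved by more than 30 mm or tipped (distance of mug_tea from where it was at the start of the episode above 0.03 m or angle between mug_tea's own z axis and vertical above 0.3 rad).
It fails at once if the salt shaker is moved by more than 30 mm or tipped (distance of salt_shaker from where it was at the start of the episode above 0.03 m or angle between salt_shaker's own z axis and vertical above 0.3 rad).
It also fails if it takes over 48 s, if anything falls off the work surface, if the arm or the gripper's body presses on something with over 40 N, if the wrist force passes 120 N, or if a joint passes its speed limit or range.

## Working session

There is one attempt and no reset: what is moved stays moved. The work goes in short steps, Python scripts to look and compute and a tool call to move; the robot and the scene stay as the last step left them, time stands still between calls to the robot, and variables do not carry over. Pictures are saved under pics/ and viewed, about 8 in all and at most 12, crops included, and the job is handed in when it is done.

Besides the shell and the picture viewer there is one more tool, called after "Emit:" as a command line: name --argument value ..., lists and objects as JSON in quotes. move_arm: Moves the arm, as the interface text tells. Its arguments: {"type":"object","properties":{"moves":{"type":"array","items":{"type":"object","properties":{"gripper":{"type":"number"},"x":{"type":"number"},"y":{"type":"number"},"z":{"type":"number"},"roll":{"type":"number"}}}}},"required":["moves"]}

```bash
mkdir -p pics
cat > h.py <<'E'
import numpy as np, cv2
from bench import ctrl
from scipy.spatial.transform import Rotation as R
def Tw():
    o=ctrl.get_obs(); q=o["eef_rot"]; T=np.eye(4)
    T[:3,:3]=R.from_quat([q[1],q[2],q[3],q[0]]).as_matrix(); T[:3,3]=o["eef_pos"]; return T
def cam(n):
    T=Tw(); c=ctrl.camera(n)
    M=T@np.array(c["tool_from_camera"]) if n=="wrist" else np.array(c["world_from_camera"])
    K=np.array([[c["fx"],0,c["cx"]],[0,c["fy"],c["cy"]],[0,0,1.]])
    return c["img"],K,np.array(c["D"],float),M
def ray(K,D,M,uv,z):
    p=cv2.undistortPoints(np.array(uv,float).reshape(-1,1,2),K,D).reshape(-1,2)
    d=np.c_[p[:,0],-p[:,1],-np.ones(len(p))]@M[:3,:3].T
    o=M[:3,3]; return o+d*((np.array(z)-o[2])/d[:,2])[:,None]
def proj(K,D,M,P):
    P=np.array(P,float).reshape(-1,3); c=(P-M[:3,3])@M[:3,:3]
    return cv2.projectPoints(c*[1,-1,-1],np.zeros(3),np.zeros(3),K,D)[0].reshape(-1,2)
def save(img,name): cv2.imwrite("pics/"+name,img[:,:,::-1])
E
python3 - <<'E'
from h import *
for n in("top","side"):
    i,K,D,M=cam(n); save(i,n+"0.png"); np.savez(n+"0.npz",i=i,K=K,D=D,M=M); print(n,K[0,0],D,M.round(3).tolist())
print(ctrl.get_obs()["eef_rot"],Tw()[:3,:3].round(3))
E
```

```text
top 448.7275281578183 [-0.17106257  0.          0.          0.          0.        ] [[-0.012, 0.986, -0.166, 0.385], [-1.0, -0.011, 0.005, -0.135], [0.003, 0.166, 0.986, 1.621], [0.0, 0.0, 0.0, 1.0]]
side 424.40344312137336 [-0.06651141  0.          0.          0.          0.        ] [[0.83, 0.292, -0.476, -0.045], [-0.558, 0.446, -0.699, -1.116], [0.008, 0.846, 0.533, 0.801], [0.0, 0.0, 0.0, 1.0]]
[-6.04905397e-04  8.02984258e-01 -5.95999695e-01 -5.27711209e-04] [[ 0.29  -0.957 -0.   ]
 [-0.957 -0.29   0.002]
 [-0.002 -0.    -1.   ]]
```

View pics/top0.png

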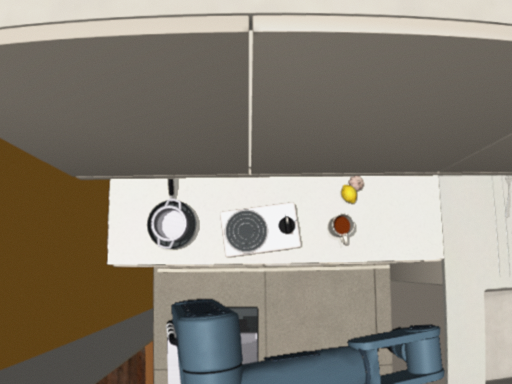

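View pics/side0.png

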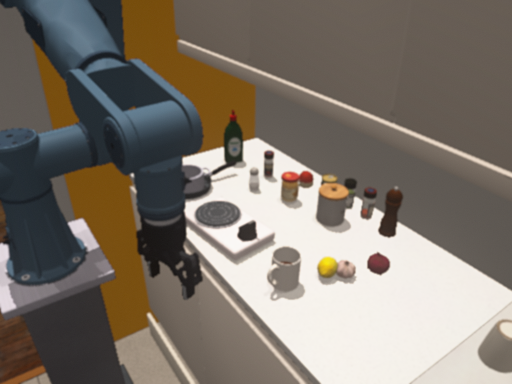

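The top picture shows the pan and pot at about (172,223), the ring at (246,231), the switch at (287,225) and the mug at (342,226). The side picture shows an overhead cabinet and the salt shaker near (254,180). I'll enlarge the top view.

Run:
```python
from h import *
d=np.load("top0.npz"); i,K,D,M=[d[k] for k in"iKDM"]
for n,u,z in[("pan",(172,224),.03),("ring",(246,231),.05),("switch",(287,225),.08),("mug",(342,226),.097),("cabL z.6",(250,176),.6),("panhandle",(173,178),.05)]: print(n,ray(K,D,M,[u],z).round(3))
c=i[170:270,135:315]; save(cv2.resize(c,None,fx=4.4,fy=4.4,interpolation=cv2.INTER_CUBIC),"top0c.png")
d=np.load("side0.npz"); i,K,D,M=[d[k] for k in"iKDM"]
print("salt",ray(K,D,M,[(254,190)],0),"bottle",ray(K,D,M,[(233,162)],0),"jar",ray(K,D,M,[(290,200)],0),"pot2",ray(K,D,M,[(332,220)],0))
```

```text
pan [[0.538 0.138 0.03 ]]
ring [[ 0.509 -0.127  0.05 ]]
switch [[ 0.525 -0.268  0.08 ]]
mug [[ 0.518 -0.456  0.097]]
cabL z.6 [[ 0.593 -0.14   0.6  ]]
panhandle [[0.701 0.133 0.05 ]]
salt [[ 0.73515217 -0.00664841  0.        ]] bottle [[0.79210772 0.22986458 0.        ]] jar [[ 0.80313139 -0.13485993  0.        ]] pot2 [[ 0.84161245 -0.3107063   0.        ]]
```

View pics/top0c.png

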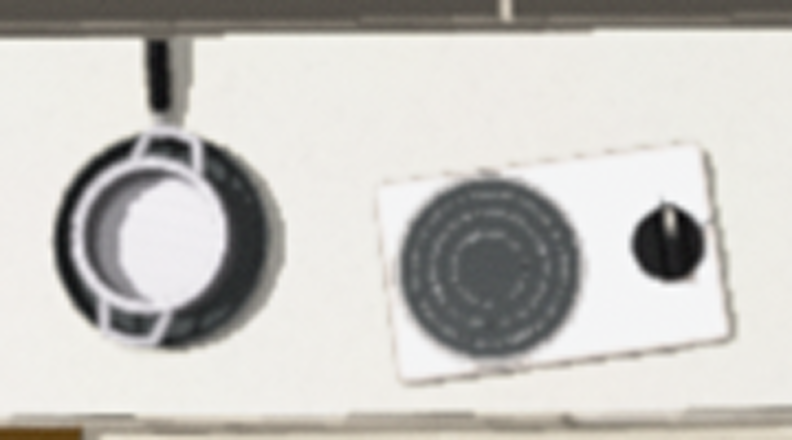

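Run:
```python
from h import *
d=np.load("top0.npz"); i,K,D,M=[d[k] for k in"iKDM"]
f=lambda pts,z:ray(K,D,M,np.array(pts)/4.4+[135,170]-.4,z)
print("pot",f([(150,234)],.069)); h=f([(170,145),(135,328)],.057); print("handles",h.round(3),"len",np.linalg.norm(h[0]-h[1]),"yaw",np.degrees(np.arctan2(*(h[0]-h[1])[[1,0]])),"mid",h.mean(0))
print("pan",f([(160,240)],.03),"ring",f([(490.5,267.5)],.05),"foot",f([(668,243)],.045))
c=f([(378,185),(705,143),(735,338),(402,383)],.04); print("corners",c.round(3),"mid",c.mean(0))
for a,b in((1,0),(2,3)): v=c[b]-c[a]; print("y len",np.linalg.norm(v),"yaw",np.degrees(np.arctan2(v[1],v[0]))-90)
v=np.linalg.norm(c[0]-c[3]);print("x len",v)
s=np.load("side0.npz")
for z in(.3,.4,.5,.6,.7): print(z,ray(K,D,M,[(250,176)],z)[0,0],ray(s["K"],s["D"],s["M"],[(180,43),(350,118)],z).round(3).tolist())
```

```text
pot [[0.53842584 0.14266966 0.069     ]]
handles [[0.611 0.13  0.057]
 [0.465 0.156 0.057]] len 0.14887049729426485 yaw -10.148076624660447 mid [0.5379909  0.14280435 0.057     ]
pan [[0.53732136 0.1413739  0.03      ]] ring [[ 0.51102276 -0.12683597  0.05      ]] foot [[ 0.52929462 -0.26919155  0.045     ]]
corners [[ 0.579 -0.037  0.04 ]
 [ 0.611 -0.302  0.04 ]
 [ 0.453 -0.322  0.04 ]
 [ 0.42  -0.055  0.04 ]] mid [ 0.5157808  -0.17884762  0.04      ]
y len 0.26669767459854576 yaw 6.715607932395628
y len 0.2681960691282027 yaw 6.9241309548168175
x len 0.16006480365776946
0.3 0.654261289461932 [[1.015, 1.134, 0.3], [0.971, -0.212, 0.3]]
0.4 0.6339106736312604 [[0.803, 0.685, 0.4], [0.768, -0.392, 0.4]]
0.5 0.6135600578005889 [[0.592, 0.236, 0.5], [0.565, -0.572, 0.5]]
0.6 0.5932094419699172 [[0.38, -0.213, 0.6], [0.362, -0.753, 0.6]]
0.7 0.5728588261392457 [[0.168, -0.662, 0.7], [0.16, -0.933, 0.7]]
```

Each measured size is close to the given one: plate 160×268 mm against 164×270 mm, and the pan and pot are nearly concentric. The cabinet edge sits at x≈0.61, z≈0.49, so I'll stay low. First I align the tool to the pot's yaw of -10° and move to a hover.

Emit:
move_arm --moves '[{"gripper": 100,"roll": 9},{"roll": 9},{"roll": 9},{"x": -5,"y": -1.5,"z": 0.5},{"x": -5,"y": -1.5,"z": 0.5}]'

```text
validation failed for argument at $.mo...
```

Emit:
move_arm --moves '[{"x": -5,"y": -1.5,"z": 0.5},{"x": -5,"y": -1.5,"z": 0.5},{"x": -5,"y": -1.5,"z": 0.5},{"x": -5,"y": -1.5,"z": 0.5},{"x": -5,"y": -1.5,"z": 0.5}]'

```text
validation failed for argument at $.mo...
```

Emit:
move_arm --moves '[{"x": -5,"y": -1.5,"z": 0.5},{"x": -5,"y": -1.5,"z": 0.5},{"x": -5,"y": -1.5,"z": 0.5},{"x": -5,"y": -1.5,"z": 0.5},{"x": -5,"y": -1.5,"z": 0.5}]'

```text
validation failed for argument at $.mo...
```

Emit:
move_arm --moves '[{"gripper": 100,"x": 0,"y": 0,"z": 0,"roll": 9},{"gripper": 100,"x": 0,"y": 0,"z": 0,"roll": 9},{"gripper": 100,"x": 0,"y": 0,"z": 0,"roll": 9},{"gripper": 100,"x": -5,"y": -1.5,"z": 0.5,"roll": 0},{"gripper": 100,"x": -5,"y": -1.5,"z": 0.5,"roll": 0}]'

```text
time_s: 0.72
eef_pos: [0.2138, -0.4562, 0.3939]
eef_rot: [0.0, -0.641, 0.767, 0.0]
wrist_force: [0.3, -0.2, 1.6]
opening: 1.001
```

Emit:
move_arm --moves '[{"gripper": 100,"x": -5,"y": -1.5,"z": 0.5,"roll": 0},{"gripper": 100,"x": -5,"y": -1.5,"z": 0.5,"roll": 0},{"gripper": 100,"x": -5,"y": -1.5,"z": 0.5,"roll": 0},{"gripper": 100,"x": -5,"y": -1.5,"z": 0.5,"roll": 0},{"gripper": 100,"x": -5,"y": -1.5,"z": 0.5,"roll": 0}]'

```text
time_s: 1.35
eef_pos: [0.332, -0.2227, 0.3694]
eef_rot: [0.0, -0.641, 0.767, -0.0]
wrist_force: [0.6, 0.2, 0.5]
opening: 0.995
```

Emit:
move_arm --moves '[{"gripper": 100,"x": -5,"y": -1.5,"z": 0.5,"roll": 0},{"gripper": 100,"x": -5,"y": -1.5,"z": 0.5,"roll": 0},{"gripper": 100,"x": -5,"y": -1.5,"z": 0.5,"roll": 0},{"gripper": 100,"x": -5,"y": -1.5,"z": 0.5,"roll": 0},{"gripper": 100,"x": 0,"y": 0,"z": 0,"roll": 0}]'

```text
time_s: 1.98
eef_pos: [0.4264, -0.0351, 0.349]
eef_rot: [-0.0, -0.644, 0.765, 0.001]
wrist_force: [0.3, 0.0, -0.4]
opening: 0.999
```

Run:
```python
from h import *
i,K,D,M=cam("wrist"); save(cv2.resize(i,None,fx=1.5,fy=1.5),"w1.png"); np.savez("w1.npz",i=i,K=K,D=D,M=M); print(Tw().round(3),ctrl.get_obs()["q"],M.round(3))
```

```text
[[-0.172 -0.985 -0.001  0.426]
 [-0.985  0.172  0.    -0.037]
 [-0.     0.001 -1.     0.349]
 [ 0.     0.     0.     1.   ]] [-3.64732290e-01 -1.00168937e-01  2.01658991e+00 -2.21525781e-04
  1.22651027e+00  1.37933704e+00] [[-0.171  0.95   0.26   0.491]
 [-0.985 -0.165 -0.045 -0.046]
 [-0.    -0.264  0.965  0.319]
 [ 0.     0.     0.     1.   ]]
```

View pics/w1.png

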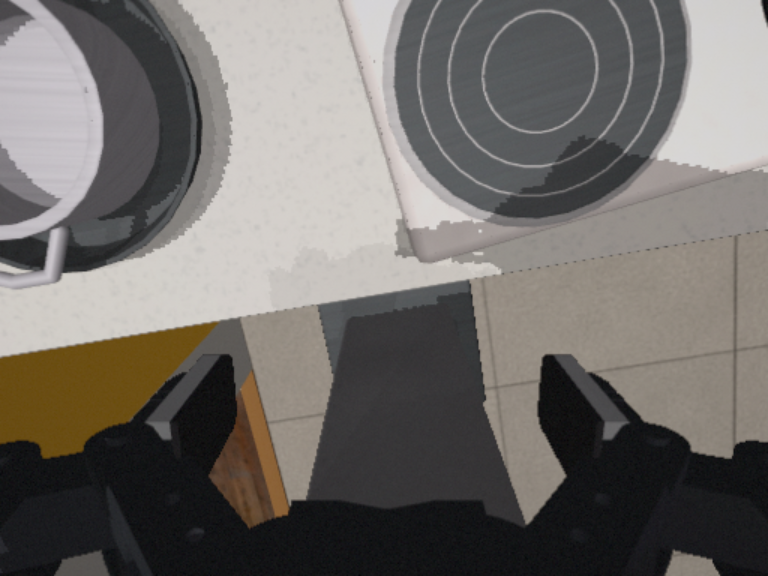

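Wrist view: the ring's inner circle spans (482..598, 10..132) in the enlarged picture, with its centre near (540,71). The pot is at upper left, partly cut off, and the arm moved as commanded. I'll move on to hover over the pot and work out the ring position from this picture.

Run:
```python
from h import *
d=np.load("w1.npz"); K,D,M=[d[k] for k in"KDM"]
p=ray(K,D,M,np.array([(482,71),(598,69),(541,10),(540,132)])/1.5,.05); print(p.round(4),p.mean(0))
p=ray(K,D,M,np.array([(690,50),(386,83),(505,218),(650,160)])/1.5,.05)
A=np.c_[2*p[:,:2],np.ones(4)]; s=np.linalg.lstsq(A,(p[:,:2]**2).sum(1),rcond=None)[0]; print(s,np.sqrt(s[2]+s[0]**2+s[1]**2))
```

```text
[[ 0.5146 -0.0983  0.05  ]
 [ 0.5056 -0.1549  0.05  ]
 [ 0.5368 -0.1295  0.05  ]
 [ 0.4807 -0.1239  0.05  ]] [ 0.5094269  -0.12667086  0.05      ]
[ 0.51035814 -0.12526863 -0.27056054] 0.07481391143611242
```

Emit:
move_arm --moves '[{"gripper": 100,"x": -5,"y": -1.5,"z": 0.5,"roll": 0},{"gripper": 100,"x": -5,"y": -1.5,"z": 0.5,"roll": 0},{"gripper": 100,"x": -5,"y": -1.5,"z": 0.5,"roll": 0},{"gripper": 100,"x": -5,"y": -1.5,"z": 0.5,"roll": 0},{"gripper": 100,"x": 0,"y": 0,"z": 0,"roll": 0}]'

```text
time_s: 2.65
eef_pos: [0.5212, 0.149, 0.329]
eef_rot: [-0.0, -0.642, 0.766, 0.0]
wrist_force: [0.3, -0.1, -1.1]
opening: 1.002
```

Run:
```python
from h import *
i,K,D,M=cam("wrist"); save(cv2.resize(i,None,fx=1.5,fy=1.5),"w2.png"); np.savez("w2.npz",i=i,K=K,D=D,M=M); print(Tw().round(3))
```

```text
[[-0.176 -0.984 -0.001  0.521]
 [-0.984  0.176 -0.001  0.148]
 [ 0.001  0.001 -1.     0.329]
 [ 0.     0.     0.     1.   ]]
```

View pics/w2.png

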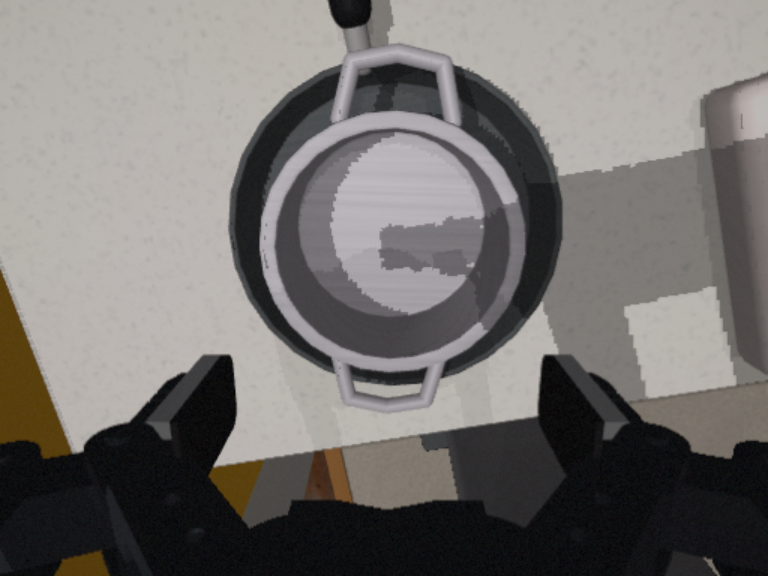

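The wrist view centres on the pot: the outer rim spans (261..525, 111..371), the handles are at (398,48) and (389,408), and the shadow marks the arm.

Run:
```python
from h import *
d=np.load("w2.npz"); K,D,M=[d[k] for k in"KDM"]
p=ray(K,D,M,np.array([(261,240),(525,240),(395,111),(392,371)])/1.5,.069)
A=np.c_[2*p[:,:2],np.ones(4)]; s=np.linalg.lstsq(A,(p[:,:2]**2).sum(1),rcond=None)[0]; print(p.round(4),s,np.sqrt(s[2]+s[0]**2+s[1]**2))
h=ray(K,D,M,np.array([(398,46),(389,410)])/1.5,.055); v=h[0]-h[1]; yaw=np.arctan2(v[1],v[0]); print(h,np.linalg.norm(v),np.degrees(yaw))
c=s[:2]; t=c+.058*np.array([-np.sin(yaw),np.cos(yaw)]); T=Tw(); print("target",t,"tool shift cm",100*T[:3,:3].T@(np.r_[t,.22]-T[:3,3]))
```

```text
[[0.5515 0.2022 0.069 ]
 [0.5302 0.0823 0.069 ]
 [0.5965 0.1317 0.069 ]
 [0.4759 0.1541 0.069 ]] [ 0.53621726  0.14306716 -0.3042537 ] 0.06118386926306746
[[0.6238834  0.12535579 0.055     ]
 [0.44699231 0.16059472 0.055     ]] 0.1803669591681966 -11.266544685510695
target [0.54754893 0.19994944] tool shift cm [-5.61070996 -1.74446958 10.90243204]
```

Emit:
move_arm --moves '[{"gripper": 70,"x": -2.8,"y": -0.9,"z": 0,"roll": 1},{"gripper": 70,"x": -2.8,"y": -0.9,"z": 0,"roll": 0},{"gripper": 70,"x": 0,"y": 0,"z": 3.5,"roll": 0},{"gripper": 70,"x": 0,"y": 0,"z": 3.5,"roll": 0},{"gripper": 70,"x": 0,"y": 0,"z": 2.5,"roll": 0}]'

```text
time_s: 3.32
eef_pos: [0.548, 0.1974, 0.2334]
eef_rot: [-0.001, -0.634, 0.773, 0.0]
wrist_force: [-0.9, -0.3, 0.4]
opening: 0.699
```

Emit:
move_arm --moves '[{"gripper": 70,"x": 0,"y": 0,"z": 1.5,"roll": 0},{"gripper": 0,"x": 0,"y": 0,"z": 0,"roll": 0},{"gripper": 0,"x": 0,"y": 0,"z": 0,"roll": 0},{"gripper": 0,"x": 0,"y": 0,"z": 0,"roll": 0},{"gripper": 0,"x": 0,"y": 0,"z": 0,"roll": 0}]'

```text
time_s: 3.95
eef_pos: [0.5491, 0.1998, 0.2213]
eef_rot: [0.001, -0.635, 0.772, -0.001]
wrist_force: [-1.0, -1.7, 5.9]
opening: 0.082
```

Emit:
move_arm --moves '[{"gripper": 0,"x": 0,"y": 0,"z": 0,"roll": 0},{"gripper": 0,"x": 0,"y": 0,"z": 0,"roll": 0},{"gripper": 0,"x": 0,"y": 0,"z": 0,"roll": 0},{"gripper": 0,"x": 0,"y": 0,"z": 0,"roll": 0},{"gripper": 0,"x": 0,"y": 0,"z": 0,"roll": 0}]'

```text
time_s: 4.58
eef_pos: [0.5491, 0.1998, 0.2213]
eef_rot: [0.001, -0.635, 0.772, -0.001]
wrist_force: [-0.7, -2.6, 6.4]
opening: 0.079
```

Emit:
move_arm --moves '[{"gripper": 0,"x": 0,"y": 0,"z": -0.5,"roll": 0},{"gripper": 0,"x": 0,"y": 0,"z": -1.5,"roll": 0},{"gripper": 0,"x": 0,"y": 0,"z": -2,"roll": 0},{"gripper": 0,"x": 0,"y": 0,"z": -2.5,"roll": 0},{"gripper": 0,"x": 0,"y": 0,"z": -1.5,"roll": 0}]'

```text
time_s: 5.2
eef_pos: [0.5489, 0.2, 0.3024]
eef_rot: [0.001, -0.635, 0.773, -0.001]
wrist_force: [0.9, -0.1, -2.8]
opening: 0.08
```

Emit:
move_arm --moves '[{"gripper": 0,"x": 0,"y": 0,"z": -0.5,"roll": 0},{"gripper": 0,"x": 0,"y": 0,"z": 0,"roll": 0},{"gripper": 0,"x": 0,"y": 0,"z": 0,"roll": 0}]'

```text
time_s: 5.58
eef_pos: [0.548, 0.1998, 0.3037]
eef_rot: [-0.001, -0.635, 0.773, 0.001]
wrist_force: [0.1, -0.1, -3.5]
opening: 0.077
```

Run:
```python
from h import *
i,K,D,M=cam("wrist"); j,_,_,_=cam("side"); np.savez("w3.npz",i=i,K=K,D=D,M=M)
a=cv2.resize(i,(400,300)); b=cv2.resize(j[110:260,150:350],(400,300)); save(np.hstack([a,b]),"w3.png"); T=Tw(); print(T.round(4)); print(ctrl.get_obs()["wrist_force"],ctrl.get_obs()["torque"])
```

```text
[[-1.937e-01 -9.811e-01 -1.700e-03  5.481e-01]
 [-9.811e-01  1.937e-01 -3.000e-04  1.998e-01]
 [ 6.000e-04  1.600e-03 -1.000e+00  3.037e-01]
 [ 0.000e+00  0.000e+00  0.000e+00  1.000e+00]]
[-0.40889216  0.80336727 -3.93401502] [ 0.14047762 -0.07685667 -0.00902345]
```

View pics/w3.png

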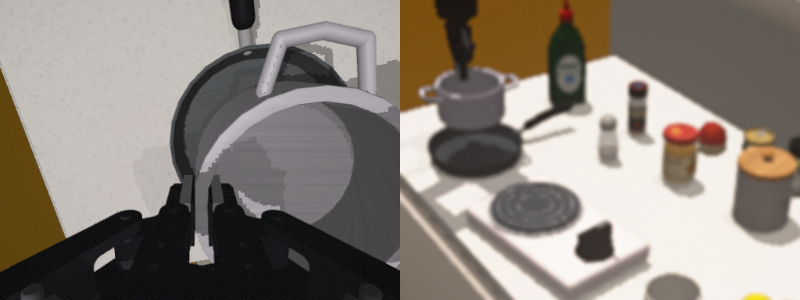

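The side view shows the pot hanging upright above the pan, and the pan has stayed in place. Force is about -4 N, which means roughly 0.4 kg. Next I carry the pot over the ring.

Emit:
move_arm --moves '[{"gripper": 0,"x": 1.5,"y": -0.2,"z": 0,"roll": 0},{"gripper": 0,"x": 3,"y": -0.3,"z": 0,"roll": 0},{"gripper": 0,"x": 3,"y": -0.3,"z": 0,"roll": 0},{"gripper": 0,"x": 3,"y": -0.3,"z": 0,"roll": 0},{"gripper": 0,"x": 3,"y": -0.3,"z": 0,"roll": 0}]'

```text
time_s: 6.3
eef_pos: [0.5356, 0.0629, 0.3045]
eef_rot: [-0.0, -0.635, 0.773, 0.0]
wrist_force: [1.5, -0.1, -3.6]
opening: 0.077
```

Emit:
move_arm --moves '[{"gripper": 0,"x": 3,"y": -0.3,"z": 0,"roll": 0},{"gripper": 0,"x": 3,"y": -0.3,"z": 0,"roll": 0},{"gripper": 0,"x": 3,"y": -0.3,"z": 0,"roll": 0},{"gripper": 0,"x": 2.5,"y": -0.3,"z": 0,"roll": 0},{"gripper": 0,"x": 1.5,"y": -0.1,"z": 0,"roll": 0}]'

```text
time_s: 6.92
eef_pos: [0.5231, -0.0672, 0.3046]
eef_rot: [-0.0, -0.634, 0.773, 0.0]
wrist_force: [-0.0, -0.3, -4.1]
opening: 0.076
```

Emit:
move_arm --moves '[{"gripper": 0,"x": 0.4,"y": 0,"z": 0,"roll": 0},{"gripper": 0,"x": 0,"y": 0,"z": 0,"roll": 0},{"gripper": 0,"x": 0,"y": 0,"z": 0,"roll": 0}]'

```text
time_s: 7.3
eef_pos: [0.5228, -0.0686, 0.3046]
eef_rot: [0.0, -0.635, 0.772, 0.0]
wrist_force: [0.4, -0.2, -2.4]
opening: 0.077
```

Run:
```python
from h import *
T=Tw(); t=np.array([.5227,-.0699,.2673]); print(T[:3,3],100*T[:3,:3].T@(t-T[:3,3]))
i,K,D,M=cam("wrist"); j,Ks,Ds,Ms=cam("top"); print(np.round(proj(Ks,Ds,Ms,[[.510,-.1265,.15]]),1))
a=cv2.resize(i,(400,300)); b=cv2.resize(j[185:275,185:305],(400,300),interpolation=2); save(np.hstack([a,b]),"w4.png");
```

```text
[ 0.52281806 -0.0685943   0.30461303] [ 0.13143589 -0.01453395  3.73126272]
[[245.8 228.3]]
```

View pics/w4.png

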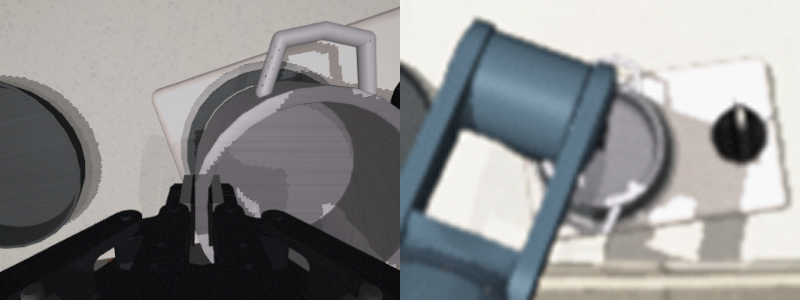

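The pot hangs over the ring in both views, with its right rim at (668,130) in the top crop and the ring's edge just outside it. I lower it gently.

Emit:
move_arm --moves '[{"gripper": 0,"x": 0.1,"y": 0,"z": 1,"roll": 0},{"gripper": 0,"x": 0,"y": 0,"z": 1,"roll": 0},{"gripper": 0,"x": 0,"y": 0,"z": 0.8,"roll": 0},{"gripper": 0,"x": 0,"y": 0,"z": 0.4,"roll": 0},{"gripper": 0,"x": 0,"y": 0,"z": 0,"roll": 0}]'

```text
time_s: 8.02
eef_pos: [0.5225, -0.0703, 0.2722]
eef_rot: [-0.0, -0.635, 0.773, 0.0]
wrist_force: [0.3, 0.7, -3.0]
opening: 0.079
```

Emit:
move_arm --moves '[{"gripper": 0,"x": 0,"y": 0,"z": 0.2,"roll": 0},{"gripper": 0,"x": 0,"y": 0,"z": 0.15,"roll": 0},{"gripper": 0,"x": 0,"y": 0,"z": 0,"roll": 0}]'

```text
time_s: 8.4
eef_pos: [0.5226, -0.0703, 0.2692]
eef_rot: [0.0, -0.635, 0.773, -0.0]
wrist_force: [0.2, 0.5, -4.0]
opening: 0.074
```

Emit:
move_arm --moves '[{"gripper": 0,"x": 0,"y": 0,"z": 0.15,"roll": 0},{"gripper": 0,"x": 0,"y": 0,"z": 0.1,"roll": 0},{"gripper": 0,"x": 0,"y": 0,"z": 0,"roll": 0},{"gripper": 0,"x": 0,"y": 0,"z": 0,"roll": 0}]'

```text
time_s: 8.9
eef_pos: [0.5227, -0.0702, 0.2672]
eef_rot: [0.0, -0.635, 0.773, -0.0]
wrist_force: [-2.7, 2.6, 5.8]
opening: 0.078
```

Contact shows as +5.8 N at the expected height, so I release and retreat.

Emit:
move_arm --moves '[{"gripper": 15,"x": 0,"y": 0,"z": 0,"roll": 0},{"gripper": 35,"x": 0,"y": 0,"z": 0,"roll": 0},{"gripper": 35,"x": 0,"y": 0,"z": 0,"roll": 0},{"gripper": 35,"x": 0,"y": 0,"z": 0,"roll": 0},{"gripper": 35,"x": 0,"y": 0,"z": 0,"roll": 0}]'

```text
time_s: 9.52
eef_pos: [0.5226, -0.0703, 0.2666]
eef_rot: [-0.0, -0.635, 0.773, 0.0]
wrist_force: [-0.0, -0.2, 0.6]
opening: 0.35
```

Emit:
move_arm --moves '[{"gripper": 35,"x": 0,"y": 0,"z": -1,"roll": 0},{"gripper": 35,"x": 0,"y": 0,"z": -2,"roll": 0},{"gripper": 35,"x": 0,"y": 0,"z": -2.5,"roll": 0},{"gripper": 35,"x": 0,"y": 0,"z": -1.5,"roll": 0},{"gripper": 35,"x": 0,"y": 0,"z": 0,"roll": 0}]'

```text
time_s: 10.15
eef_pos: [0.5231, -0.0704, 0.3382]
eef_rot: [0.001, -0.635, 0.773, -0.001]
wrist_force: [-0.8, 0.4, -0.3]
opening: 0.351
```

Run:
```python
from h import *
i,K,D,M=cam("wrist"); np.savez("w5.npz",i=i,K=K,D=D,M=M); print(Tw().round(4))
save(cv2.resize(i,(768,576)),"w5.png")
```

```text
[[-1.937e-01 -9.811e-01  1.000e-03  5.227e-01]
 [-9.811e-01  1.937e-01 -3.000e-04 -7.030e-02]
 [ 1.000e-04 -1.000e-03 -1.000e+00  3.370e-01]
 [ 0.000e+00  0.000e+00  0.000e+00  1.000e+00]]
```

View pics/w5.png

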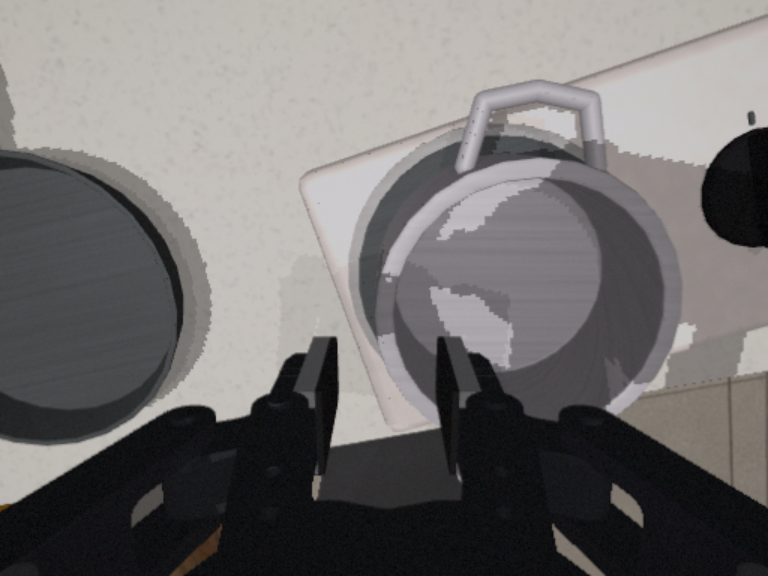

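The pot stands on the ring, with its rim at (376..681, 157..) in the enlarged picture and the fingers clear. The switch foot is at the right edge. I'll compute the pot position and go to a viewing pose for the switch.

Run:
```python
from h import *
d=np.load("w5.npz"); K,D,M=[d[k] for k in"KDM"]
p=ray(K,D,M,np.array([(376,290),(681,285),(535,157),(450,188),(635,203),(660,375)])/1.5,.115)
A=np.c_[2*p[:,:2],np.ones(len(p))]; s=np.linalg.lstsq(A,(p[:,:2]**2).sum(1),rcond=None)[0]; print(s,np.sqrt(s[2]+s[0]**2+s[1]**2))
```

```text
[ 0.50815173 -0.12527883 -0.27005631] 0.062101969378077014
```

Emit:
move_arm --moves '[{"gripper": 35,"x": 4.7,"y": 0.4,"z": 0,"roll": 0},{"gripper": 50,"x": 4.7,"y": 0.4,"z": 0,"roll": 0},{"gripper": 50,"x": 4.7,"y": 0.4,"z": 0,"roll": 0},{"gripper": 50,"x": 4.7,"y": 0.4,"z": 0,"roll": -9},{"gripper": 50,"x": 0,"y": 0,"z": 0,"roll": -9}]'

```text
time_s: 10.82
eef_pos: [0.4693, -0.2544, 0.3354]
eef_rot: [0.0, 0.748, -0.663, -0.001]
wrist_force: [-0.8, 0.0, 0.1]
opening: 0.5
```

Emit:
move_arm --moves '[{"gripper": 50,"x": 0,"y": 0,"z": 0,"roll": 0}]'

```text
time_s: 10.95
eef_pos: [0.47, -0.2519, 0.3354]
eef_rot: [-0.0, 0.747, -0.665, -0.001]
wrist_force: [0.5, 0.4, -0.2]
opening: 0.497
```

Run:
```python
from h import *
i,K,D,M=cam("wrist"); np.savez("w6.npz",i=i,K=K,D=D,M=M); print(Tw().round(4))
save(cv2.resize(i,(768,576)),"w6.png")
```

```text
[[ 0.1155 -0.9933 -0.0015  0.4702]
 [-0.9933 -0.1155  0.0015 -0.2514]
 [-0.0016  0.0013 -1.      0.3356]
 [ 0.      0.      0.      1.    ]]
```

View pics/w6.png

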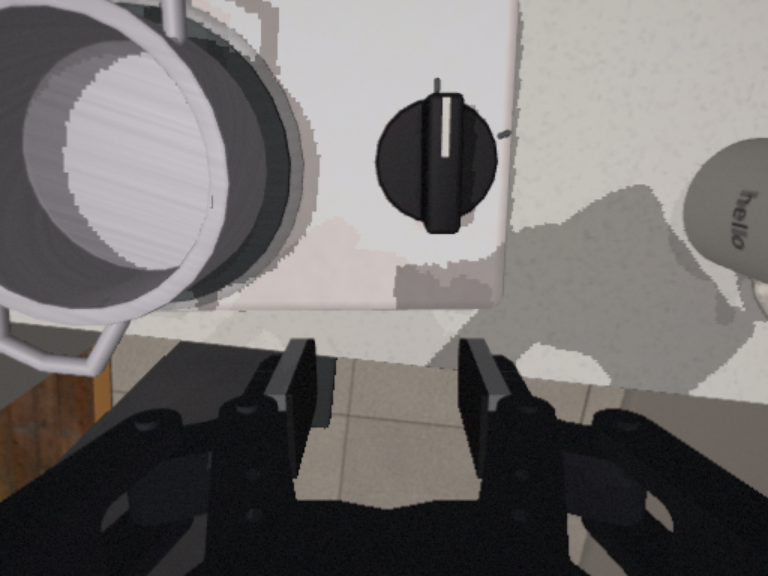

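The pot is at (0.508,-0.125), about 2-3 mm from the ring's centre. The switch's bar top spans (426..462, 93..233) and its foot centre is at (437,160). The bar is aligned with the image columns.

Run:
```python
from h import *
d=np.load("w6.npz"); K,D,M=[d[k] for k in"KDM"]
a=ray(K,D,M,np.array([(444,163)])/1.5,.082)[0]; e=ray(K,D,M,np.array([(444.5,94),(443,233)])/1.5,.082); b=ray(K,D,M,np.array([(437,160)])/1.5,.045)[0]
print(a,b,np.linalg.norm(e[0]-e[1]),np.degrees(np.arctan2(*(e[0]-e[1])[[1,0]])))
T=Tw()
for p in(a,b): print(100*T[:3,:3].T@(np.r_[p[:2],.225]-T[:3,3]))
```

```text
[ 0.52768181 -0.26959412  0.082     ] [ 0.5275057  -0.27012326  0.045     ] 0.05851324589827355 7.760608791524759
[ 2.48611738 -5.51726493 11.04413573]
[ 2.53664386 -5.49366168 11.04408507]
```

Emit:
move_arm --moves '[{"gripper": 50,"x": 1.2,"y": -2.8,"z": 0,"roll": 0},{"gripper": 50,"x": 1.3,"y": -2.7,"z": 0,"roll": 0},{"gripper": 50,"x": 0,"y": 0,"z": 3,"roll": 0},{"gripper": 50,"x": 0,"y": 0,"z": 3,"roll": 0},{"gripper": 50,"x": 0,"y": 0,"z": 3,"roll": 0}]'

```text
time_s: 11.62
eef_pos: [0.5283, -0.2687, 0.2453]
eef_rot: [-0.0, 0.747, -0.664, -0.0]
wrist_force: [0.3, -0.6, -0.1]
opening: 0.5
```

Emit:
move_arm --moves '[{"gripper": 50,"x": 0,"y": 0,"z": 1.5,"roll": 0},{"gripper": 50,"x": 0,"y": 0,"z": 0.5,"roll": 0},{"gripper": 0,"x": 0,"y": 0,"z": 0,"roll": 0},{"gripper": 0,"x": 0,"y": 0,"z": 0,"roll": 0},{"gripper": 0,"x": 0,"y": 0,"z": 0,"roll": 0}]'

```text
time_s: 12.25
eef_pos: [0.5285, -0.2696, 0.228]
eef_rot: [-0.0, 0.748, -0.664, 0.001]
wrist_force: [-1.0, 4.7, 6.0]
opening: 0.175
```

Emit:
move_arm --moves '[{"gripper": 0,"x": 0,"y": 0,"z": 0,"roll": 0},{"gripper": 0,"x": 0,"y": 0,"z": 0,"roll": 0}]'

```text
time_s: 12.5
eef_pos: [0.5285, -0.2696, 0.2279]
eef_rot: [-0.0, 0.748, -0.664, 0.0]
wrist_force: [-0.1, 5.3, 6.1]
opening: 0.173
```

Opening is 0.17 of the stroke, about 15 mm, so the bar is held. Turning clockwise (+roll) by about 69°.

Emit:
move_arm --moves '[{"gripper": 0,"x": 0,"y": 0,"z": 0,"roll": 5},{"gripper": 0,"x": 0,"y": 0,"z": 0,"roll": 8},{"gripper": 0,"x": 0,"y": 0,"z": 0,"roll": 8},{"gripper": 0,"x": 0,"y": 0,"z": 0,"roll": 8},{"gripper": 0,"x": 0,"y": 0,"z": 0,"roll": 8}]'

```text
time_s: 13.12
eef_pos: [0.5284, -0.2702, 0.2279]
eef_rot: [0.0, -0.497, 0.868, -0.001]
wrist_force: [-1.6, 2.7, 5.6]
opening: 0.169
```

Emit:
move_arm --moves '[{"gripper": 0,"x": 0,"y": 0,"z": 0,"roll": 8},{"gripper": 0,"x": 0,"y": 0,"z": 0,"roll": 8},{"gripper": 0,"x": 0,"y": 0,"z": 0,"roll": 8},{"gripper": 0,"x": 0,"y": 0,"z": 0,"roll": 7},{"gripper": 0,"x": 0,"y": 0,"z": 0,"roll": 0}]'

```text
time_s: 13.75
eef_pos: [0.528, -0.2705, 0.2279]
eef_rot: [-0.0, -0.248, 0.969, -0.001]
wrist_force: [-3.1, 1.6, 5.5]
opening: 0.176
```

Run:
```python
from h import *
T=Tw(); o=ctrl.get_obs(); print(T.round(3), np.degrees(np.arctan2(T[1,0],T[0,0])), o["wrist_force"],o["torque"],o["q"])
```

```text
[[-0.877 -0.481 -0.     0.528]
 [-0.481  0.877 -0.002 -0.271]
 [ 0.001 -0.001 -1.     0.228]
 [ 0.     0.     0.     1.   ]] -151.24690920209466 [-3.06181351  1.5553927   5.45612962] [ 0.06826777  0.78287441 -0.02503006] [-6.73054959e-01  4.33118947e-01  1.67729733e+00 -1.55118876e-03
  1.03015863e+00  1.96749868e+00]
```

Emit:
move_arm --moves '[{"gripper": 45,"x": 0,"y": 0,"z": 0,"roll": 0},{"gripper": 45,"x": 0,"y": 0,"z": 0,"roll": 0},{"gripper": 45,"x": 0,"y": 0,"z": 0,"roll": 0},{"gripper": 45,"x": 0,"y": 0,"z": -2,"roll": 0},{"gripper": 45,"x": 0,"y": 0,"z": -4,"roll": 0}]'

```text
time_s: 14.38
eef_pos: [0.5276, -0.2695, 0.2867]
eef_rot: [-0.001, -0.249, 0.969, 0.001]
wrist_force: [0.4, -1.3, 1.1]
opening: 0.452
```

Emit:
move_arm --moves '[{"gripper": 45,"x": 0,"y": 0,"z": -4,"roll": 0},{"gripper": 45,"x": 4,"y": 4,"z": -2,"roll": 0},{"gripper": 45,"x": 4,"y": 0,"z": 0,"roll": 0},{"gripper": 45,"x": 4,"y": 0,"z": 0,"roll": 0},{"gripper": 45,"x": 0,"y": 0,"z": 0,"roll": 0}]'

```text
time_s: 15.0
eef_pos: [0.4022, -0.2937, 0.3483]
eef_rot: [0.0, -0.248, 0.969, -0.001]
wrist_force: [0.8, 0.5, 0.9]
opening: 0.45
```

Run:
```python
from h import *
print(Tw()[:3,3])
i,K,D,M=cam("top"); j,_,_,_=cam("side"); np.savez("top9.npz",i=i,K=K,D=D,M=M)
save(np.hstack([cv2.resize(i[180:270,140:320],(600,300),interpolation=2)[:,:500],cv2.resize(j[140:270,160:290],(300,300),interpolation=2)]),"end.png")
```

```text
[ 0.40223744 -0.29373274  0.34833678]
```

View pics/end.png

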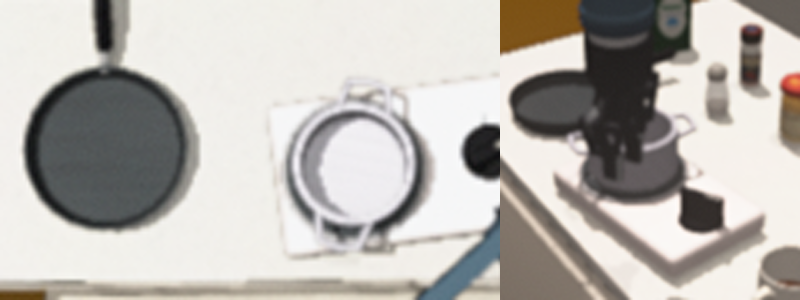

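The pot is on the ring at (355,165), the pan is in place, and salt and mug stand. The switch is cut off at the edge, so I enlarge that part of the same picture.

Run:
```python
from h import *
d=np.load("top9.npz"); i,K,D,M=[d[k] for k in"iKDM"]
f=lambda p,z:ray(K,D,M,np.array([p])*.3+[140,180]-.35,z)
print("pot",f((354,162),.115),"pan",f((106,148),.03))
save(cv2.resize(i[200:245,265:325],(640,480),interpolation=2),"end2.png")
```

```text
pot [[ 0.51305867 -0.12648425  0.115     ]] pan [[0.53765132 0.13962353 0.03      ]]
```

View pics/end2.png

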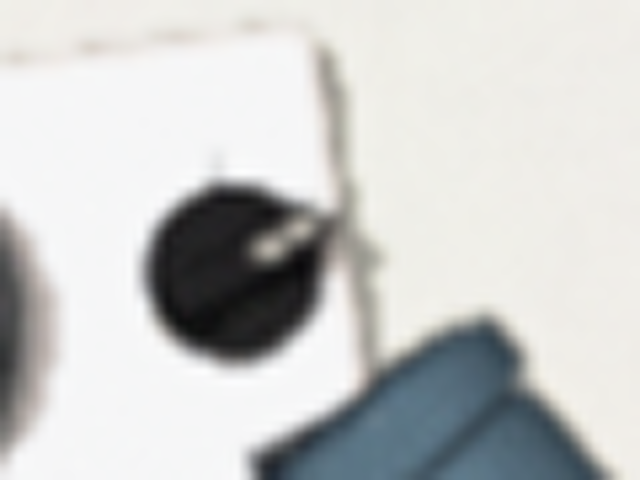

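The white line points from about (255,250) to (330,218). That is 62-67° clockwise from image-up, or about 70° (1.2 rad) relative to the plate once its 7° yaw is added, so the switch is on.

```bash
python3 -c "
from bench import ctrl
print(ctrl.hand_in())"
```

```text
the job is handed in; nothing more can be done
None
```

I lifted the pot out of the frying pan, set it down gently on the ring and let go. Then I turned the switch clockwise by 68° to its second position, released it, moved the arm clear and handed the job in at about 15 s. No verdict was reported.

**Pot:** it stands upright on the ring, about 2–3 mm from the centre by both the wrist and top views. The two cameras differ by about 5 mm, and the limit is 15 mm.

**Switch:** the top view shows the bar at about 70° (1.2 rad) after I let go. This comes from the picture, because the joint value can't be read directly.

**Frying pan:** it moved less than 3 mm, which is within measuring error.

**Mug and salt shaker:** both still stand in the last pictures, which show the mug only in part. I did not measure their positions again.

One hiccup: my first three move calls were rejected because each row needs all five numbers; nothing moved. No checks failed.

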